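# Support the tilting stage level on the post of the right height

## Robot

A 7-joint arm with a two-finger parallel gripper is mounted at the origin on a cart in front of the work surface, level with it; the furniture and walls round the work are solid. World frame = base frame: x ahead of the robot, y to its left, z up, the work surface at z = 0. Lengths are in m, angles in rad, forces in N, time in s.
With the tool pointing down it reaches from about 0.4 to 0.9 m from the base axis. Payload 5.6 kg.
Tool frame: the origin (TCP) lies midway between the tips of the shut fingers; the grasp point (between the pads) lies 19 mm behind it; z points along the fingers, y is the line along which they close (so a half turn about z gives the same grasp; the last joint's range is limited). The gripper opens to 92 mm and grips with 3 to 60 N. Pads are 20 mm wide; open, the fingers measure 128 mm over their backs; the gripper's body (75 mm by 189 mm) begins 69 mm behind the grasp point.
Start: joints at [1.302, 0.468, -0.012, 1.603, 0.006, 1.071, -0.056], TCP at [0.145, -0.634, 0.215] pointing down, gripper open.
Joint ranges: [-2.53, 2.53], [-0.31, 2.02], [-1.57, 1.55], [0.28, 2.44], [-1.29, 4.43], [0.15, 1.84], [-2.92, 2.92]. Speed limits (rad/s): [2.57, 2.57, 3.14, 3.14, 3.14, 3.14, 3.14].

## Interface

Orientations are given as a 3x3 rotation matrix whose columns are the frame's x, y, z axes.
In Python, from station import env, effector, solver, viewer, workorder, search_frame, tip_of gives the robot as it stands. Calls block until the motion is done:
- env.reach(position, orientation): joint-space move of the TCP to a pose.
- env.movel(position, frame=None, rate=0.15): straight line of the TCP; frame=None keeps the orientation; rate is the mean speed in m/s.
- env.goto_joints(angles): joint-space move.
- effector.release() and effector.grasp(squeeze=None): open the fingers fully, or close them until they stop; squeeze is the grip in N (None keeps the last).
- env.pause(seconds).
- solver.inverse_kinematics(position, orientation): joint angles nearest the present ones, or None.
- env.sense(): the state.
- viewer.read_camera(name): name is "scene" or "side" or "wrist"; returns (picture, depth): 480x640x3 uint8, red, green, blue; 480x640 float32, m along the optical axis (not along the pixel's ray), 0 where there is no reading.
- viewer.camera_info(name): a dict with "intrinsics" (3x3 intrinsics, pixels), "eye" and "rotation" of the camera in the world; the wrist camera has in their place "T_tool_cam" (4x4, takes a point from camera to tool coordinates, whose origin is the TCP and whose axes are the flange's). Camera axes: x right, y up, looking along -z (the intrinsics and any distortion apply to the point x, -y, -z); pixel columns grow to the right and rows downward; lengths in m; the calibration is good to about 2 mm. A picture is of the moment at which its call begins: read the wrist's pose just before it. camera_info takes no time and is no camera call.
A pose or a line that the arm cannot do raises env.PlanningError and nothing moves.
- workorder.finish_job(): hands the job in; it is judged then, once.
Trained networks look in the newest picture that a camera, given by its name, has taken for a name from the list of things; names that differ only in an ending like _2 or _b are one class to them, and where a whole thing is asked for, a point or a joint stands for the part that bears it (a point fixed in the world has none). Each returns a list of dicts, best first, with "score" (0 to 1); they miss things now and then, are a little off and sometimes report something else, mostly with a low value. They report only what shows in the picture. A call takes as long as a camera call. They do not tell look-alikes from the thing itself.
- search_frame(camera, name): "at" ([x, y, z] in m, in world coordinates, good to about 4 mm: the middle of the surface that is visible of it).
- tip_of(camera, name): "at" ([x, y, z] in m, in world coordinates, good to about 4 mm: a listed point, or the origin of a listed thing).
The state is a dict: "t": time; "joint_positions": joint angles; "joint_velocities": joint speeds; "tau": joint torques, N m; "ee_pos": TCP position; "tcp_rot": TCP orientation; "wrist_force": force on the tool from outside, world axes, zero at the start; "moment": the same for the moment, N m; "gripper_width": finger opening in m; "grasp_force": force on a finger pad.
Only numpy, scipy, OpenCV 4.12 (cv2) and the standard library are available. Lean on these libraries where they do the work, as an engineer would, in place of code of your own. Each camera call takes 0.05 s, during which the arm holds its last target. There are 200 camera calls.

## Task

The tilting stage on the worktop is to be held level for drying dishes. From the four look-alike support posts pick the one whose height holds the stage level, stand it upright on the round mark on the stage's base, then gently lower the stage until it rests on the post. Leave the other posts standing on the worktop and the things round about where they are.

Things in the scene. Friction and masses are not known exactly. Their poses are not given: they have to be found in the camera images.
- base: fixed base of the tilting stage: flat aluminium plate 210 (x) by 140 (y) mm, 6 mm thick, with two dark hinge cheeks 70 mm tall at its far (+x) end. Origin: centre of its underside; x points from the mark to the hinge, y along the hinge axis, z up.
- mark (a point): centre of the dark round mark (40 mm across, flush) on the base plate's top face, where the post has to stand; 160 mm from the hinge axis along -x of the base, 6 mm above the worktop.
- hinge (a point): point on the hinge axis, midway along it; the axis runs along y of the base, 61 mm above the worktop (55 mm above the base plate's top face). Turns with the base, not with the stage.
- stage_edge (a point): middle of the stage's free edge, on its upper face, 182 mm from the hinge axis and 3 mm off the plate's mid plane. The stage is a white flat plate 120 mm wide and 6 mm thick, with a 4 mm high rim along each side and a small round bubble level (20 mm across, 6 mm high) near the hinge, left of the middle; its mid plane contains the hinge axis, so level its underside is 52 mm above the base plate.
- stage (a joint): tilt of the stage in rad: 0 level, positive with its free edge raised; it starts at 1.15 to 1.4 (standing steeply open, leaning towards the mark) and can sink to -0.28 if nothing supports it. The stiff hinge (about 0.45 N m of friction) holds it wherever it is left; it is lowered by pulling its upper face (the one away from the mark) over and down, with about 3 to 6 N near the free edge.
- post_a: loose plain aluminium support post standing on the worktop: upright round rod 26 mm in diameter and 36 mm tall, a shallow groove near each end; the others look the same but for their height. Origin: centre of its underside, z up. 50 to 130 g.
- post_b: loose plain aluminium support post standing on the worktop: upright round rod 26 mm in diameter and 44 mm tall, a shallow groove near each end; the others look the same but for their height. Origin: centre of its underside, z up. 50 to 130 g.
- post_c: loose plain aluminium support post standing on the worktop: upright round rod 26 mm in diameter and 52 mm tall, a shallow groove near each end; the others look the same but for their height. Origin: centre of its underside, z up. 50 to 130 g.
- post_d: loose plain aluminium support post standing on the worktop: upright round rod 26 mm in diameter and 60 mm tall, a shallow groove near each end; the others look the same but for their height. Origin: centre of its underside, z up. 50 to 130 g.
- tape: bystander: roll of masking tape lying flat, 104 mm across, 25 mm high; origin centre of underside
- beaker: bystander: clear beaker, 54 mm across, 70 mm tall; origin centre of underside
There are look-alikes about, which are no part of the job. What is shaped like the post_b but blue or orange is not meant. Leave any pink look-alike of the post_c alone.

How it is judged:
By the outcome, as a careful person would: the job done as asked, in the order asked, and still so for the second after the job is handed in, with the robot touching nothing.
It also fails if it takes over 58 s, if anything falls off the work surface, if the arm or the gripper's body presses on something with over 40 N, if the wrist force passes 120 N, or if a joint passes its speed limit or range.

## Working session

There is one attempt and no reset: what is moved stays moved. The work goes in short steps, each a Python script; the robot and the scene stay as the last script left them, time stands still between calls to the robot, and variables do not carry over. Pictures are saved under pics/ and viewed, at most 10 in all, crops included, and the job is handed in when it is done.

```bash
mkdir -p pics; ls; python3 - <<'E'
from station import env, viewer, search_frame, tip_of
import cv2, numpy as np
for c in ("scene","side"):
    im,d=viewer.read_camera(c); cv2.imwrite(f"pics/{c}0.png",im[:,:,::-1])
    np.savez(f"pics/{c}0.npz",im=im,d=d)
    i=viewer.camera_info(c); print(c,i)
    for n in ["mark","hinge","stage_edge","post_a","tape","beaker","base"]:
        r=tip_of(c,n); print(n,[(np.round(q["at"],3).tolist(),round(q["score"],2)) for q in r])
print(env.sense()["t"])
E
```

```text
pics
scene {'intrinsics': array([[562.85211788,   0.        , 311.90456478],
       [  0.        , 562.85211788, 239.7502733 ],
       [  0.        ,   0.        ,   1.        ]]), 'eye': array([-0.30118986,  0.30086408,  0.66800294]), 'rotation': array([[-5.57687122e-01,  4.25527132e-01, -7.12679265e-01],
       [-8.30051248e-01, -2.85876350e-01,  4.78841977e-01],
       [ 2.21058757e-05,  8.58604316e-01,  5.12638886e-01]])}
mark [([0.468, -0.361, 0.009], 0.56)]
hinge [([0.62, -0.384, 0.062], 0.82), ([0.538, -0.37, -0.003], 0.23)]
stage_edge [([0.552, -0.369, 0.229], 0.7)]
post_a [([0.405, -0.176, 0.0], 0.85), ([0.443, -0.069, -0.005], 0.77), ([0.529, -0.053, -0.004], 0.74), ([0.553, 0.038, -0.0], 0.7), ([0.446, 0.04, -0.003], 0.66), ([0.566, -0.114, -0.005], 0.64), ([0.484, -0.134, -0.0], 0.62)]
tape []
beaker [([0.588, -0.545, -0.0], 0.93)]
base [([0.539, -0.368, -0.002], 0.77)]
side {'intrinsics': array([[480.15231702,   0.        , 313.4670868 ],
       [  0.        , 480.15231702, 237.62168592],
       [  0.        ,   0.        ,   1.        ]]), 'eye': array([ 0.15114722, -1.03184136,  0.50596612]), 'rotation': array([[ 0.8962021 ,  0.20853712, -0.39157893],
       [-0.44348654,  0.39744683, -0.80334034],
       [-0.01189448,  0.89361529,  0.44867609]])}
mark [([0.471, -0.36, 0.006], 0.88)]
hinge [([0.623, -0.381, 0.065], 0.64), ([0.542, -0.366, 0.002], 0.59), ([0.592, -0.544, 0.002], 0.51)]
stage_edge [([0.557, -0.37, 0.234], 0.93), ([0.469, -0.358, 0.002], 0.68)]
post_a [([0.405, -0.178, 0.003], 0.86), ([0.539, -0.054, 0.0], 0.75), ([0.444, 0.037, -0.0], 0.7), ([0.485, -0.134, 0.002], 0.63), ([0.442, -0.074, 0.0], 0.61), ([0.568, -0.111, 0.007], 0.53), ([0.55, 0.037, 0.001], 0.5), ([0.622, -0.381, 0.066], 0.29)]
tape [([0.452, -0.57, 0.001], 0.63)]
beaker [([0.588, -0.545, -0.002], 0.63)]
base [([0.54, -0.367, 0.005], 0.86)]
0.8
```

View pics/scene0.png

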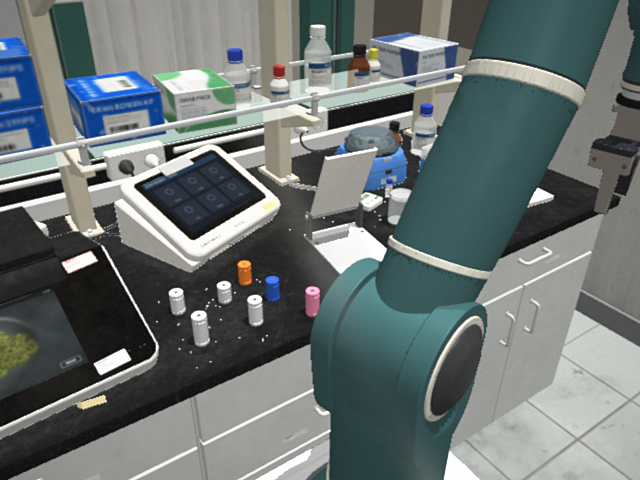

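View pics/side0.png

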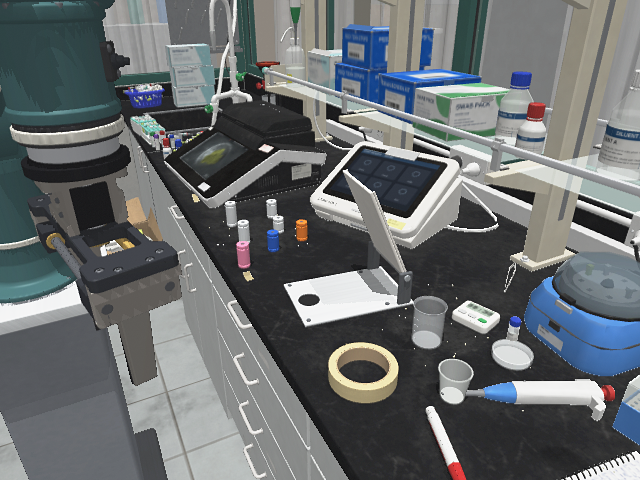

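```bash
cat > h.py <<'E'
import numpy as np
from station import viewer
def cloud(c,d,info=None):
    i=info or viewer.camera_info(c); K=i["intrinsics"]; v,u=np.mgrid[:480,:640]
    P=np.stack([(u-K[0,2])/K[0,0]*d,-(v-K[1,2])/K[1,1]*d,-d],-1)
    P=P@np.array(i["rotation"]).T+i["eye"]; P[d<=0]=np.nan
    return P
E
python3 - <<'E'
from h import *
C=[(.405,-.177),(.443,-.072),(.535,-.054),(.551,.038),(.445,.038),(.567,-.112),(.485,-.134)]
for c in ("scene","side"):
    z=np.load(f"pics/{c}0.npz"); P=cloud(c,z["d"])
    print(c,"table z",np.nanmedian(P[...,2][np.abs(P[...,2])<.015]))
    for x,y in C:
        m=(np.hypot(P[...,0]-x,P[...,1]-y)<.02)&(P[...,2]>.012)
        q=P[m]; zt=np.percentile(q[:,2],97); top=m&(P[...,2]>np.percentile(q[:,2],97)-.006)
        zz=np.median(P[top][:,2]); t=m&(np.abs(P[...,2]-zz)<.003); v,u=np.nonzero(t)
        print((x,y),"top z",zz.round(4),"max",q[:,2].max().round(4),"c",P[t][:,:2].mean(0).round(4),"rgb",np.median(z["im"][t],0),np.median(z["im"][m],0),"px",int(u.mean()),int(v.mean()),t.sum())
E
```

```text
scene table z 0.0012909920266768182
(0.405, -0.177) top z 0.053 max 0.0563 c [ 0.4015 -0.171 ] rgb [255. 186. 227.] [180.5 106.  128. ] px 311 290 101
(0.443, -0.072) top z 0.0529 max 0.0563 c [ 0.4375 -0.0686] rgb [255. 255. 255.] [175. 176. 175.] px 253 299 113
(0.535, -0.054) top z 0.0371 max 0.04 c [ 0.5302 -0.0512] rgb [255. 255. 255.] [174.5 176.5 176. ] px 222 285 92
(0.551, 0.038) top z 0.045 max 0.0482 c [0.5482 0.0378] rgb [255. 255. 255.] [175. 176. 175.] px 175 292 100
(0.445, 0.038) top z 0.061 max 0.0642 c [0.4417 0.0376] rgb [255. 255. 255.] [166. 168. 166.] px 197 315 123
(0.567, -0.112) top z 0.0448 max 0.0479 c [ 0.5629 -0.1132] rgb [255.  174.5  71. ] [188.  97.  37.] px 243 264 82
(0.485, -0.134) top z 0.0449 max 0.0474 c [ 0.4839 -0.1319] rgb [ 63. 129. 249.] [ 36.   70.  147.5] px 271 279 94
side table z -0.00016485569529173238
(0.405, -0.177) top z 0.0509 max 0.0535 c [ 0.4047 -0.1757] rgb [248. 177. 210.] [181. 108. 132.] px 242 244 75
(0.443, -0.072) top z 0.051 max 0.0541 c [ 0.4408 -0.0736] rgb [236.  237.5 238.5] [170. 172. 173.] px 242 222 56
(0.535, -0.054) top z 0.0352 max 0.0372 c [ 0.5333 -0.0562] rgb [244.  245.5 245.5] [168. 170. 171.] px 277 218 50
(0.551, 0.038) top z 0.043 max 0.0452 c [0.5511 0.0332] rgb [233. 236. 237.] [169. 172. 173.] px 270 201 43
(0.445, 0.038) top z 0.0592 max 0.0614 c [0.4444 0.0326] rgb [236.5 238.5 239.5] [164. 166. 167.] px 229 202 44
(0.567, -0.112) top z 0.0433 max 0.0455 c [ 0.5655 -0.1177] rgb [248.  154.5  67.5] [183.  99.  43.] px 301 221 52
(0.485, -0.134) top z 0.0433 max 0.0455 c [ 0.4863 -0.1372] rgb [ 61. 121. 237.] [ 41.  74. 148.] px 272 232 56
```

Scene: pink post at (311,300), the four aluminium posts at (253,310), (222,292), (175,300), (198,328), the stage at (340,185) with its base at (345,250). Side: mark at (310,300), stage leaning towards it, tape (363,372), beaker (429,322), no clutter around the mark. The 52 mm post is the aluminium one at about (0.440,-0.072). I'll refine the mark and post positions with the wrist camera.

```bash
cat >> h.py <<'E'
from station import env, effector, solver, search_frame, tip_of
import cv2
def wrist(name):
    s=env.sense(); T=np.eye(4); T[:3,:3]=s["tcp_rot"]; T[:3,3]=s["ee_pos"]
    im,d=viewer.read_camera("wrist"); i=viewer.camera_info("wrist"); W=T@np.array(i["T_tool_cam"])
    P=cloud("wrist",d,dict(intrinsics=i["intrinsics"],rotation=W[:3,:3],eye=W[:3,3]))
    np.savez(f"pics/{name}.npz",im=im,P=P); cv2.imwrite(f"pics/{name}.png",im[:,:,::-1]); return im,P
def down(yaw): # tool x along yaw direction (or flipped), z down
    c,s=np.cos(yaw),np.sin(yaw); return np.array([[c,s,0],[s,-c,0],[0,0,-1.]])
E
python3 - <<'E'
from h import *
s=env.sense(); print(s["tcp_rot"].round(2) if hasattr(s["tcp_rot"],"round") else s["tcp_rot"])
i=viewer.camera_info("wrist"); print(i)
p=s["ee_pos"]; yaw=-.137
for R in (down(yaw),down(yaw+np.pi)):
    for x in ([.44,-.36,.36],[.44,-.072,.25],[.44,-.072,.015],[.47,-.36,.02],[.58,-.37,.25]):
        q=solver.inverse_kinematics(x,R); print(x,None if q is None else np.round(q,2))
E
```

```text
[[ 0.97  0.22 -0.  ]
 [ 0.22 -0.97 -0.  ]
 [-0.    0.   -1.  ]]
{'intrinsics': array([[407.97390674,   0.        , 314.54891662],
       [  0.        , 407.97390674, 239.80981328],
       [  0.        ,   0.        ,   1.        ]]), 'T_tool_cam': array([[ 1.67344957e-03,  9.60813280e-01,  2.77191344e-01,
         7.70291390e-02],
       [ 9.99998517e-01, -1.72093572e-03, -7.19690378e-05,
        -3.74936700e-04],
       [ 4.07879677e-04,  2.77191054e-01, -9.60814734e-01,
        -1.70089369e-01],
       [ 0.00000000e+00,  0.00000000e+00,  0.00000000e+00,
         1.00000000e+00]])}
[0.44, -0.36, 0.36] [ 0.72  0.22 -0.12  1.61  0.03  1.31 -1.1 ]
[0.44, -0.072, 0.25] [ 0.6   0.12 -0.54  2.01  0.07  1.03 -1.69]
[0.44, -0.072, 0.015] [ 0.33  0.49 -0.28  2.2   0.29  0.48 -1.89]
[0.47, -0.36, 0.02] [ 0.64  0.63 -0.05  1.86  0.05  0.65 -1.15]
[0.58, -0.37, 0.25] [ 0.59  0.51 -0.1   1.46  0.05  1.18 -1.23]
[0.44, -0.36, 0.36] [ 1.16  0.29 -0.67  1.59  0.18  1.33  1.9 ]
[0.44, -0.072, 0.25] [ 0.94  0.18 -0.93  1.99  0.17  1.04  1.37]
[0.44, -0.072, 0.015] [ 0.56  0.55 -0.56  2.18  0.56  0.55  1.01]
[0.47, -0.36, 0.02] [ 1.02  0.72 -0.57  1.84  0.55  0.75  1.59]
[0.58, -0.37, 0.25] [ 0.95  0.6  -0.67  1.43  0.38  1.24  1.68]
```

```bash
cat >> h.py <<'E'
def tops(P,x,y,z0,r=.022):
    m=(np.hypot(P[...,0]-x,P[...,1]-y)<r)&(np.abs(P[...,2]-z0)<.004)
    q=P[m][:,:2].astype(np.float32); c,rad=cv2.minEnclosingCircle(q); return np.round(c,4),round(rad,4),q.mean(0).round(4),np.median(P[m][:,2]).round(4),len(q)
E
python3 - <<'E'
from h import *
R=down(-.137+np.pi)
p=env.sense()["ee_pos"]
env.movel([p[0],p[1],.36],rate=.3)
env.reach([.42,-.36,.36],R)
wrist("w1")
for n in ("mark","hinge","stage_edge","base"):
    print(n,[(np.round(q["at"],4).tolist(),round(q["score"],2)) for q in tip_of("wrist",n)])
env.reach([.43,-.072,.2],R)
im,P=wrist("w2"); print([(np.round(q["at"],4).tolist(),round(q["score"],2)) for q in tip_of("wrist","post_c")])
print(tops(P,.44,-.072,.052), env.sense()["t"], env.sense()["ee_pos"])
a=cv2.resize(cv2.imread("pics/w1.png"),(400,300)); b=cv2.resize(cv2.imread("pics/w2.png"),(400,300)); cv2.imwrite("pics/w12.png",np.hstack([a,b]))
E
```

```text
mark [([0.4662, -0.3545, 0.0035], 0.83)]
hinge [([0.6266, -0.3797, 0.0603], 0.65)]
stage_edge []
base [([0.5452, -0.3657, -0.0049], 0.63)]
[([0.5685, -0.1135, 0.0048], 0.96), ([0.4839, -0.1353, -0.0004], 0.94), ([0.4472, 0.0365, 0.0019], 0.89), ([0.4068, -0.1699, -0.0014], 0.85), ([0.4404, -0.0714, -0.0034], 0.82), ([0.5357, -0.0492, 0.0026], 0.73)]
(array([ 0.4393, -0.0688]), 0.013, array([ 0.4387, -0.0687], dtype=float32), np.float64(0.0519), 770) 4.7833 [ 0.43073265 -0.07320261  0.20048547]
```

View pics/w12.png

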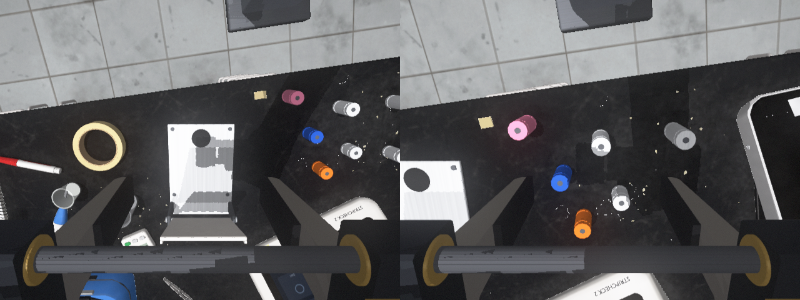

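The left half shows the mark at (200,138) with the stage edge-on below it; the right half shows post_c at (600,143), consistent with the networks. Next: fit the mark precisely and find the stage tilt from the stored clouds, and pick the post.

```bash
python3 - <<'E'
from h import *
z=np.load("pics/w1.npz"); im,P=z["im"],z["P"]; g=im.mean(-1)
m=(np.hypot(P[...,0]-.468,P[...,1]+.358)<.03)&(g<70)&(np.abs(P[...,2]-.006)<.006)
q=P[m]; v,u=np.nonzero(m)
c,r=cv2.minEnclosingCircle(q[:,:2].astype(np.float32)); print("mark",c,r,q.mean(0),len(q),u.mean(),v.mean())
# plate outline
w=(g>110)&(np.abs(P[...,2]-.006)<.005)&(np.hypot(P[...,0]-.5,P[...,1]+.36)<.1)
mm=cv2.morphologyEx((w|m).astype(np.uint8),cv2.MORPH_CLOSE,np.ones((9,9)))
_,l,st,ce=cv2.connectedComponentsWithStats(mm); k=1+st[1:,4].argmax(); B=P[(l==k)&w]
print("rect",cv2.minAreaRect(B[:,:2].astype(np.float32)), "z",np.median(B[:,2]))
# stage plane & edge from scene and side
for cam in ("scene","side"):
    zz=np.load(f"pics/{cam}0.npz"); Q=cloud(cam,zz["d"])
    k=(np.abs(Q[...,0]-.575)<.07)&(np.abs(Q[...,1]+.375)<.09)&(Q[...,2]>.1)&(Q[...,2]<.25); q=Q[k]
    for _ in range(3):
        c0=np.median(q,0); n=np.linalg.svd(q-q.mean(0),full_matrices=False)[2][2]; q=q[np.abs((q-q.mean(0))@n)<.004]
    print(cam,len(q),"n",n,"c",q.mean(0),"zmax",np.percentile(q[:,2],99.5),"tilt",np.arctan2(abs(n[0]),abs(n[2])),"yaw",np.arctan2(n[1],n[0]))
    t=q[q[:,2]>np.percentile(q[:,2],97)]; print(" top",t.mean(0),"y",q[:,1].min(),q[:,1].max())
R=down(-.137+np.pi); x,y=.4393,-.0688
env.movel([x,y,.12],R,rate=.2); env.movel([x,y,.016],rate=.1)
effector.grasp(squeeze=20); s=env.sense(); print(s["gripper_width"],s["grasp_force"],s["ee_pos"],s["t"])
env.movel([x,y,.15],rate=.15); s=env.sense(); print(s["gripper_width"],s["wrist_force"],s["ee_pos"],s["t"])
E
```

```text
mark (0.46976011991500854, -0.34574997425079346) 0.008983569219708443 [ 0.47021199 -0.34409673  0.00629518] 38 331.94736842105266 223.10526315789474
rect ((0.5167921781539917, -0.3647940754890442), (0.14001862704753876, 0.1649501621723175), 82.12016296386719) z 0.005833322838985355
scene 2163 n [ 0.91052151 -0.12818868  0.3930881 ] c [ 0.57528299 -0.37111858  0.16889881] zmax 0.23010514287122194 tilt 1.163249657653476 yaw -0.1398667467134209
 top [ 0.5508407  -0.37056866  0.22923668] y -0.43664861953736267 -0.310957224681787
side 1364 n [ 0.91414698 -0.11120034  0.38983303] c [ 0.57452722 -0.38792661  0.17004404] zmax 0.22860140646365523 tilt 1.1677027420616057 yaw -0.12104910180357246
 top [ 0.55271828 -0.38440421  0.22820101] y -0.4412691893584604 -0.31330771982281447
0.025726272045677206 19.999971985816956 [ 0.43928727 -0.06878595  0.01598225] 7.5333
0.025489333731752727 [ 0.60862796 -0.4023336  -0.91802   ] [ 0.43864016 -0.06883357  0.14933548] 8.575
```

```bash
python3 - <<'E'
from h import *
z=np.load("pics/w1.npz"); im,P=z["im"],z["P"]; g=im.mean(-1).astype(np.uint8)
roi=(np.hypot(P[...,0]-.468,P[...,1]+.357)<.027)
v,u=np.nonzero(roi); print(u.min(),u.max(),v.min(),v.max(),np.percentile(g[roi],[2,20,40,60,80,98]))
for th in (90,120,150):
    m=roi&(g<th)
    l=cv2.connectedComponentsWithStats(m.astype(np.uint8))
    k=1+l[2][1:,4].argmax(); q=P[l[1]==k]; cn=cv2.findContours((l[1]==k).astype(np.uint8),0,1)[0][0]
    e=cv2.fitEllipse(cn); print(th,l[2][k],e,q.mean(0),(q.max(0)-q.min(0)),cv2.minEnclosingCircle(q[:,:2].astype(np.float32)))
x0,y0=u.min()-40,v.min()-40; cv2.imwrite("pics/mk.png",cv2.resize(im[y0:v.max()+40,x0:u.max()+40,::-1],None,fx=4,fy=4))
E
```

```text
302 342 203 242 [ 69.   74.   78.4 140.  245.  253. ]
90 [307 207  30  29 639] ((321.58917236328125, 220.940673828125), (27.069913864135742, 28.30889129638672), 95.24593353271484) [ 0.46547296 -0.35727732  0.00626556] [0.03728232 0.03826439 0.00567677] ((0.4655683636665344, -0.3571774959564209), 0.01942426897585392)
120 [307 207  30  29 673] ((321.33819580078125, 220.9497833251953), (27.93179702758789, 28.94028663635254), 90.5677719116211) [ 0.46542399 -0.35758573  0.00626202] [0.03830601 0.03876475 0.00567677] ((0.4655636250972748, -0.3575311303138733), 0.019763443619012833)
150 [307 207  31  36 818] ((322.057861328125, 223.70875549316406), (28.8686580657959, 35.87931823730469), 166.32675170898438) [ 0.46919895 -0.35743095  0.00621049] [0.04832026 0.03887156 0.00567677] ((0.47057124972343445, -0.35666680335998535), 0.024856137111783028)
```

View pics/mk.png

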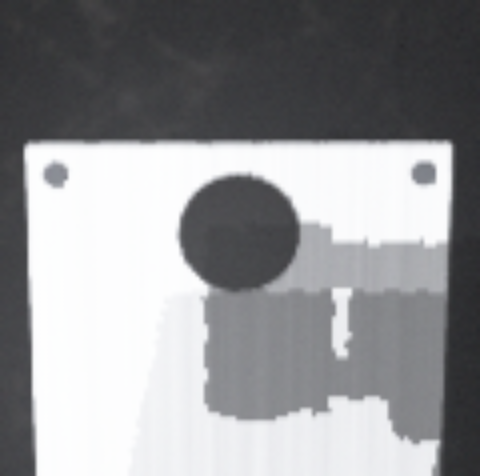

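Crop of w1: the mark is a clean disc at crop (240,233), centre fitted at (0.4656,-0.3575), 0.2 mm off the plate's axis. Now I'll place the post.

```bash
python3 - <<'E'
from h import *
x,y=.4656,-.3575
env.movel([x,y,.15],rate=.2); env.pause(.3); env.movel([x,y,.05],rate=.12); env.pause(.2)
for z in (.03,.026,.0245,.0235,.0225,.0215):
    env.movel([x,y,z],rate=.04); env.pause(.1); s=env.sense(); print(z,s["ee_pos"].round(4),np.round(s["wrist_force"],2))
    if s["wrist_force"][2]>2: break
effector.release(); env.pause(.2)
env.movel([x,y,.12],rate=.12); 
a=-.1375; env.movel([x-.03*np.cos(a),y-.03*np.sin(a),.26],rate=.2); env.pause(.2)
im,P=wrist("w3"); print(tops(P,x,y,.058),env.sense()["t"])
im,d=viewer.read_camera("side"); cv2.imwrite("pics/side1.png",im[150:400,180:520,::-1])
E
```

```text
0.03 [ 0.4658 -0.3575  0.0302] [ 0.04 -0.09 -0.82]
0.026 [ 0.4656 -0.3575  0.026 ] [-0.41 -0.17 -1.12]
0.0245 [ 0.4656 -0.3575  0.0245] [-0.54 -0.23 -0.03]
0.0235 [ 0.4656 -0.3575  0.0235] [ 0.19 -0.69 -0.49]
0.0225 [ 0.4656 -0.3575  0.0225] [ 0.14 -0.72 -0.55]
0.0215 [ 0.4658 -0.3576  0.022 ] [-1.7   0.64  5.62]
(array([ 0.4658, -0.3573]), 0.0132, array([ 0.4652, -0.3573], dtype=float32), np.float64(0.0578), 563) 17.5
```

View pics/side1.png

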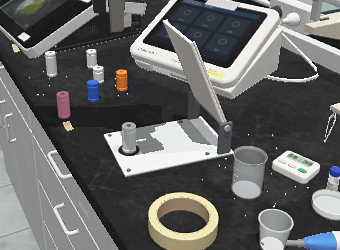

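Post_c stands upright on the mark at side-crop (128,138), within 0.3 mm of its centre, and the others are undisturbed. Now I'll lower the stage with shut fingers behind its upper face.

```bash
cat >> h.py <<'E'
A=-.1375; DX=np.array([np.cos(A),np.sin(A)]); H=np.array([.4656,-.3575])+.16*DX; RR=.165
def pos(th,back=0.,r=RR):  # TCP for finger corner on upper face; back = clearance along the face normal
    o=.003+back; u=r*np.cos(th)-o*np.sin(th)-.010; return [*(H-u*DX),.061+r*np.sin(th)+o*np.cos(th)]
E
python3 - <<'E'
from h import *
effector.grasp(squeeze=20)
p=env.sense()["ee_pos"]; env.movel([p[0],p[1],.34],rate=.25)
b=pos(1.165,.035); env.movel([b[0],b[1],.34],rate=.25); env.pause(.2)
env.movel([b[0],b[1],pos(1.165)[2]],rate=.15); print(env.sense()["t"],env.sense()["wrist_force"])
env.movel(pos(1.165,.004),rate=.08)
for th in np.arange(1.165,.09,-.06):
    env.movel(pos(th),rate=.07); s=env.sense(); print(round(th,2),np.round(s["wrist_force"],1),np.round(s["t"],2))
    if np.linalg.norm(s["wrist_force"])>15: break
im,d=viewer.read_camera("side"); cv2.imwrite("pics/side2.png",im[150:400,180:520,::-1])
E
```

```text
21.3833 [ 0.35319198  0.18188827 -0.04244821]
1.16 [ 0.3 -0.4  1.2] 22.14
1.1 [-0.2 -0.4 -0.4] 22.43
1.04 [-0.1 -0.3  0.4] 22.72
0.98 [-0.4  0.5  0.6] 23.02
0.92 [-0.2  0.3 -0.4] 23.31
0.86 [-0.5 -0.8  0.1] 23.6
0.8 [0.4 0.  0.1] 23.89
0.74 [-0.2  0.1  0.8] 24.18
0.68 [ 0.1 -0.6 -0.3] 24.48
0.62 [ 0.9 -0.2 -0.1] 24.77
0.56 [-0.4 -0.   0.3] 25.06
0.5 [-0.3 -0.6 -0. ] 25.35
0.44 [ 0.2 -0.7 -0.4] 25.64
0.38 [ 0.2 -0.2  0.1] 25.93
0.32 [0.6 0.  0.1] 26.22
0.26 [-0.2  0.3  0.8] 26.52
0.2 [-0.4 -0.1  0.4] 26.81
0.14 [-0.6  0.7  0.6] 27.1
```

View pics/side2.png

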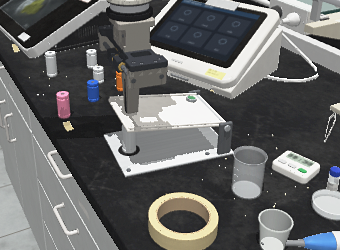

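The stage has come down with the finger to just above level at crop (165,108); the post still stands beneath it at (130,148). Continue in fine steps with a force check.

```bash
cat >> h.py <<'E'
def tilt():
    Q=cloud("side",viewer.read_camera("side")[1]); L=(Q[...,:2]-H)@DX; W=(Q[...,:2]-H)@np.array([-DX[1],DX[0]])
    k=(L>-.165)&(L<-.05)&(np.abs(W)<.045)&(Q[...,2]>.05)&(Q[...,2]<.11); x,z=-L[k],Q[...,2][k]
    for _ in range(5):
        f=np.polyfit(x,z,1); e=np.abs(z-np.polyval(f,x)); g=e<max(.0015,np.median(e)*1.5); x,z=x[g],z[g]
    return np.arctan(f[0]).round(4),np.polyval(f,.16).round(4),len(x)
E
python3 - <<'E'
from h import *
print("tilt, z at post:",tilt())
th=.11
while th>-.03:
    env.movel(pos(th),rate=.03); s=env.sense(); F=np.round(s["wrist_force"],1); print(round(th,4),F,s["ee_pos"][2].round(4))
    if F[2]>8: break
    th-=.01 if th>.025 else .0025
print(tilt(),env.sense()["t"])
E
```

```text
tilt, z at post: (np.float64(0.1388), np.float64(0.0856), 890)
0.11 [ 1.   0.2 -0.2] 0.0819
0.1 [-0.1  0.2 -0.1] 0.0804
0.09 [-0.   0.4 -0.2] 0.0787
0.08 [0.1 0.7 1.3] 0.0771
0.07 [-1.1 -0.2 -0. ] 0.0754
0.06 [-0.1 -1.4 -0.1] 0.0738
0.05 [ 0.3 -0.1  0.3] 0.0721
0.04 [-0.9 -0.5 -0.5] 0.0704
0.03 [ 0.2 -0.   0.9] 0.0688
0.02 [-0.3  0.1  0.3] 0.0672
0.0175 [ 0.1 -0.1 -0.1] 0.0668
0.015 [-0.1 -0.   1. ] 0.0665
0.0125 [0.1 0.8 0.2] 0.066
0.01 [-0.6  0.5 -0.4] 0.0656
0.0075 [-1.  -0.5  0.5] 0.0652
0.005 [-0.1 -0.   0.5] 0.0648
0.0025 [-0.5  0.2  1.8] 0.0645
0.0 [-1.8  0.4  4.5] 0.0645
-0.0025 [-1.9  0.1  8.1] 0.0644
(np.float64(0.0135), np.float64(0.0646), 737) 32.0917
```

Force rises to 8 N with the tip stopped at z≈0.0645, so the stage rests on the post. I'll retreat and verify.

```bash
python3 - <<'E'
from h import *
p=env.sense()["ee_pos"]; env.movel([p[0],p[1],.14],rate=.1); env.movel([.36,-.2,.3],rate=.25); env.pause(.3)
print(tilt(),env.sense()["wrist_force"],env.sense()["t"])
print([(np.round(q["at"],4).tolist(),round(q["score"],2)) for q in tip_of("side","stage_edge")])
im,d=viewer.read_camera("side"); Q=cloud("side",d); L=(Q[...,:2]-H)@DX; W=(Q[...,:2]-H)@np.array([-DX[1],DX[0]])
for a in (.06,.09,.12,.15,.175):
    k=(np.abs(-L-a)<.008)&(np.abs(W)<.045)&(Q[...,2]>.055)&(Q[...,2]<.1); print(a,np.median(Q[...,2][k]).round(4),k.sum())
cv2.imwrite("pics/side3.png",cv2.resize(im[170:360,190:480,::-1],None,fx=2.5,fy=2.5))
E
```

```text
(np.float64(-0.0009), np.float64(0.0635), 1462) [-0.41769615  0.31780592 -0.11889898] 34.5083
[([0.4451, -0.3541, 0.0665], 0.62)]
0.06 0.0636 209
0.09 0.0636 217
0.12 0.0635 213
0.15 0.0635 224
0.175 0.0633 220
```

View pics/side3.png

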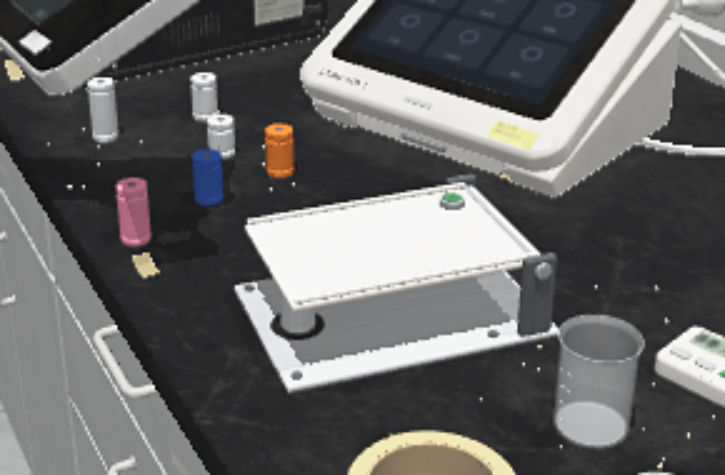

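The stage is level (tilt about -0.001 rad), resting on the post at (297,320), which stands centred in the mark. The other posts and bystanders are in place, and the robot is clear.

```bash
python3 -c "
from station import workorder
print(workorder.finish_job())"
```

```text
the job is handed in; nothing more can be done
None
```

The job is handed in: post_c (52 mm) stands upright on the mark, the stage rests level on it (measured tilt about -0.001 rad), and nothing else was moved.

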